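# Load a bottle carrier and click it into its spring-clip base

## Robot

A 6-joint arm with a two-finger parallel gripper is mounted at the origin on a cart in front of the work surface, level with it; the furniture and walls round the work are solid. World frame = base frame: x ahead of the robot, y to its left, z up, the work surface at z = 0. Lengths are in m, angles in rad, forces in N, time in s.
With the tool pointing down it reaches from about 0.275 to 0.775 m from the base axis. Payload 14.6 kg.
Tool frame: the origin (TCP) lies at the very end of the fingers, on their centre line; the grasp point (between the pads) lies 19 mm behind it (ctrl.tcp_to_grasp is the distance from the TCP to the grasp point, in m); z points along the fingers, y is the line along which they close (so a half turn about z gives the same grasp; the last joint's range is limited). The gripper opens to 85 mm and grips with 20 to 120 N. Pads are 22 mm wide; open, the fingers measure 114 mm over their backs; the gripper's body (76 mm by 85 mm) begins 54 mm behind the grasp point. The pads swing forward as they close: fully open they stand 13 mm farther back than shut.
Start: joints at [1.17, 0.263, -0.048, 1.259, 0, 1.415], TCP at [0.128, 0.509, 0.231] pointing down, gripper open.
Joint ranges: [-2.65, 2.65], [-0.89, 1.7], [-1.18, 1.37], [-2.13, 2.11], [-1.35, 1.29], [-3.14, 3.14]. Speed limits (rad/s): [1.89, 1.89, 2.57, 2.79, 3.14, 3.14].

## Interface

Orientations are given as a rotation vector (axis times angle).
In Python, from plant import ctrl gives the robot as it stands.
- The arm moves only by the shell command python3 -m jog 'ROWS' [FORCE]. ROWS is JSON, a list of rows, each a list of 3 entries, a list of its own where there are three numbers: the finger opening in cm, from 0 to 8.54, then the shift along the world's x, y, z in cm, then the turn about the world's z in degrees. In form: [[fingers, [tx, ty, tz], roll], ...]. A call has 1 to 12 rows; each row shifts and turns the commanded pose from where the row before left it; what a row does not reach is not made up. A row lasts 1/8 s, in which the tool goes at most 62.5 mm and 10.7 degrees, less where a joint would pass 70% of its speed; a pose out of reach is approached as far as the arm can. A call is refused whole if a number of a shift passes 6.25 or a number of a turn 10.7, either way. A call with a gripper value outside its range is refused whole. The fingers move at their own pace and stop on an object; FORCE is the grip in N (left out, the last holds). Time passes only in rows, so rows that do not move let the fingers close. It gives the time, the measured TCP pose, the force, the opening and the grip force at its end, in the units of the state.
- ctrl.state(): the state, without advancing time (a new reading comes with each control period).
- ctrl.capture(name): name is "scene" or "top" or "wrist"; returns the picture (480x640x3 uint8, red, green, blue); there is no depth.
- ctrl.camera_model(name): a dict with "vertical_fov" (degrees; the focal length in pixels is half the picture's height over the tangent of half this angle, whatever the lens; pixels are square), "cx", "cy" (the principal point, pixels), "eye" and "orientation" of the camera in the world. Camera axes: x right, y up, looking along -z (the intrinsics and any distortion apply to the point x, -y, -z); pixel columns grow to the right and rows downward; lengths in m; the calibration is good to about 2 mm. A picture is of the moment at which its call begins: read the wrist's pose just before it. camera_model takes no time and is no camera call; for the wrist camera it gives the pose at the moment of the call.
- ctrl.hand_in(): hands the job in; it is judged then, once.
The state is a dict: "clock": time; "q": joint angles; "joint_vel": joint speeds; "effort": joint torques, N m; "tcp_pos": TCP position; "orientation": TCP orientation; "force": force on the tool from outside, world axes, zero at the start; "ft_torque": the same for the moment, N m; "width": opening from 0.0 (shut) to 1.0 (fully open); "grip_force": force on a finger pad.
Only numpy, scipy, OpenCV 4.12 (cv2) and the standard library are available. Lean on these libraries where they do the work, as an engineer would, in place of code of your own. Each camera call takes 0.05 s, during which the arm holds its last target. There are 200 camera calls.

## Task

Stand the nearer amber bottle (the one in front of the instruments) upright in the empty pocket of the blue bottle carrier. Then pick the carrier up by its upright handle, carry it level with the bottle and the white pot in it to the spring-clip base, and push it gently straight down until both clips snap over its ends and it sits fully home; stop pushing as soon as it is home and let go. Leave the yellow pot, the tape roll and the red marker where they are.

Things in the scene. Friction and masses are not known exactly. Their poses are not given: they have to be found in the camera images.
- bottle: The nearer amber screw-cap reagent bottle (a like one far back by the wall is not meant), with an orange cap, about 0.11 kg, standing upright; round, 46 mm in diameter up to 64 mm height, cap 27 mm in diameter from there to 88 mm. Origin: centre of its underside; z up along the bottle. It may start at the rear left or the rear right.
- carrier: Blue plastic bottle carrier, 0.24 kg empty, loose. Floor 76 mm (x) by 196 mm (y), 6 mm thick; walls 4 mm thick, tops 32 mm above the underside. Two pockets, 68 x 64 mm inside, at y = +62 mm (empty) and y = -62 mm (holds the white pot). On each end wall (y = +-98 mm) a white wedge-shaped ridge, 7 mm proud, 12 mm above the underside. Origin: centre of the underside; z up.
- pocket_free (a point): Centre of the floor of the empty pocket, fixed to the carrier (carrier y = +62 mm, 6 mm above the underside).
- pocket_pot (a point): Centre of the floor of the other pocket, in which the white pot stands (carrier y = -62 mm, 6 mm above the underside).
- handle_top (a point): Middle of the top of the carrier's white upright plate handle, 100 mm above the carrier's underside, at the carrier's centre. The plate is 16 mm thick along the carrier's x and 32 mm wide along its y, and widens to a foot below 26 mm: grasp it with the fingers closing along the carrier's x.
- pot: White sample pot with a white screw lid, 47 mm in diameter, 57 mm high, 0.02 kg, standing in the carrier's pocket at y = -62 mm. Origin: centre of its underside.
- dock: Spring-clip base fixed to the worktop: aluminium plate 100 mm (x) by 250 mm (y), 10 mm thick, black rubber bed in the middle. Black flared guides, 43 mm high, leave the carrier about 3 mm play all round, lead-in about 8 mm. At each end (y = +-106 mm) a steel spring clip, 49 mm high. The carrier's y goes along the base's y, either way round. Origin: on the worktop, under the plate's centre; z up.
- dock_bed: Black rubber bed of the base, 66 x 186 x 4 mm, on which the carrier stands when home; pressing or slamming the carrier hard onto it is a fault. Origin: centre of its underside, 10 mm above the worktop.
- dock_seat (a point): Centre of the bed's top, 14 mm above the worktop: the carrier's origin when home. A carrier lowered here first rests on the rounded clip noses, about 12 mm higher; its weight does not pass them. A push of about 8 to 14 N does: after some 5 mm the resistance vanishes, the noses snap over the end ridges and the carrier drops onto the bed.
- yellow_pot: White sample pot with a yellow screw lid, 47 mm in diameter, 57 mm high; a bystander, at the rear on the side where the bottle is not. Origin: centre of its underside.
- tape: Roll of masking tape lying flat, 78 mm in diameter, 19 mm high; a bystander in the middle. Origin: centre of its underside.
- marker: Red marker pen lying down, 12 x 128 x 13 mm, pointing away from the robot; a bystander in the middle near the front. Origin: centre of its underside.

How it is judged:
By the outcome, as a careful person would: the job done as asked, in the order asked, and still so for the second after the job is handed in, with the robot touching nothing.
It also fails if it takes over 62 s, if anything falls off the work surface, if the arm or the gripper's body presses on something with over 40 N, if the wrist force passes 120 N, or if a joint passes its speed limit or range.

## Working session

There is one attempt and no reset: what is moved stays moved. The work goes in short steps, Python scripts to look and compute and a shell command to move; the robot and the scene stay as the last step left them, time stands still between calls to the robot, and variables do not carry over. Pictures are saved under pics/ and viewed, at most 10 in all, crops included, and the job is handed in when it is done.

```bash
ls; mkdir -p pics; python3 - <<'E'
from plant import ctrl
import cv2
s=ctrl.state();print(s)
for n in("scene","top"):
    im=ctrl.capture(n);cv2.imwrite(f"pics/{n}0.png",im[:,:,::-1]);print(n,ctrl.camera_model(n))
print(ctrl.camera_model("wrist"),ctrl.tcp_to_grasp)
E
```

```text
pics
{'clock': 0.0, 'q': array([ 1.16969772e+00,  2.63555759e-01, -4.89383595e-02,  1.25942668e+00,
        5.11634623e-05,  1.41550099e+00]), 'joint_vel': array([ 0.00010549,  0.00033822, -0.00059832,  0.00010926, -0.00196656,
       -0.00191894]), 'effort': array([ 3.88404602e-03, -6.37625813e+01,  3.84565902e+01,  1.36940330e-02,
        8.47656861e-05,  4.65270148e-06]), 'tcp_pos': array([0.12762791, 0.50895943, 0.23080757]), 'orientation': array([-3.85091698e-01, -3.11754017e+00,  1.67614437e-03]), 'force': array([ 0.02451737,  0.24446257, -0.17671069]), 'ft_torque': array([-0.02991549, -0.01274989,  0.02468147]), 'grip_force': 0.0, 'width': 1.000514316047499}
scene {'vertical_fov': 49.97640106348201, 'cx': 321.56765891165196, 'cy': 245.15208607184894, 'eye': array([-0.26664831, -0.57882809,  0.7203033 ]), 'orientation': array([ 0.92291605, -0.47914373, -0.88586914])}
top {'vertical_fov': 42.11051056048955, 'cx': 321.53045267263246, 'cy': 237.52944175916508, 'eye': array([0.2723621 , 0.00776774, 1.21603135]), 'orientation': array([ 0.16475412, -0.1893792 , -1.73076672])}
{'vertical_fov': 60.86849355876261, 'cx': 318.62219686793594, 'cy': 238.17206417262534, 'eye': array([0.05360827, 0.52875294, 0.37416743]), 'orientation': array([-0.25725693, -0.20021149,  1.31451643])} 0.0187
```

View pics/scene0.png

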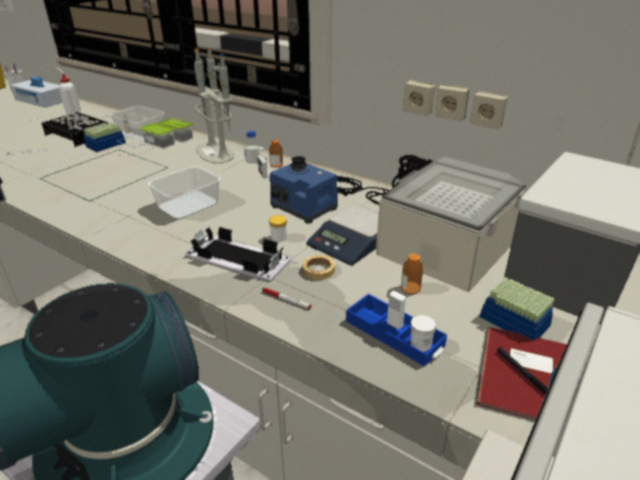

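View pics/top0.png

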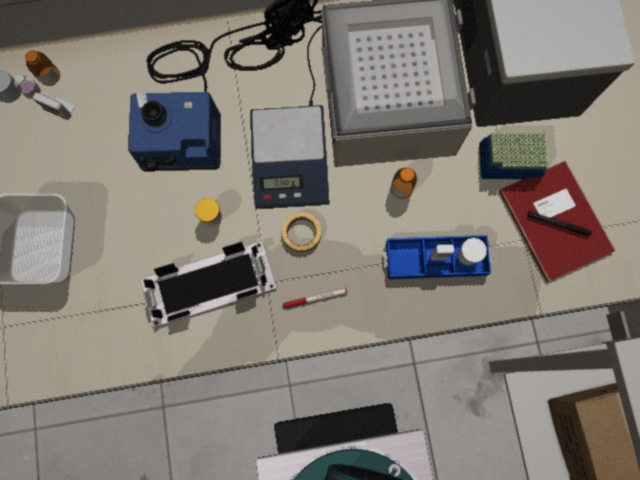

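The scene view shows the bottle at (412,273), the carrier at (397,328) with the pot at its right end, the dock at (238,253), the tape at (318,267), the marker at (286,298) and the yellow pot at (278,228). In the top view, the cap is at (404,175), the carrier at (438,257), the handle at (441,251), the pot at (473,250), the dock at (210,284) and the tape at (301,232).

```bash
cat > h.py <<'E'
import numpy as np, cv2
from plant import ctrl
from scipy.spatial.transform import Rotation as R
def cam(n):
    m=ctrl.camera_model(n); return m, R.from_rotvec(m["orientation"]).as_matrix(), 240/np.tan(np.radians(m["vertical_fov"])/2)
def ray(c,u,v):
    m,Q,f=c; d=Q@np.array([(u-m["cx"])/f,-(v-m["cy"])/f,-1]); return m["eye"],d
def onz(c,uv,z):
    e,d=ray(c,*uv); return e+d*(z-e[2])/d[2]
def proj(c,p):
    m,Q,f=c; q=Q.T@(np.asarray(p)-m["eye"]); return np.array([m["cx"]-f*q[0]/q[2],m["cy"]+f*q[1]/q[2]])
def blobs(mask,amin=30):
    n,l,s,ce=cv2.connectedComponentsWithStats(mask.astype(np.uint8)); return [(s[i,4],tuple(s[i,:4]),ce[i].round(1)) for i in range(1,n) if s[i,4]>=amin], l
def rect(mask):
    cs,_=cv2.findContours(mask.astype(np.uint8),cv2.RETR_EXTERNAL,cv2.CHAIN_APPROX_NONE); return cv2.minAreaRect(max(cs,key=cv2.contourArea))
E
python3 - <<'E'
from h import *
T=cam("top");S=cam("scene")
print("tcp in top",proj(T,ctrl.state()["tcp_pos"]),"base",proj(T,[0,0,0]), proj(S,[0,0,0]))
im=cv2.imread("pics/top0.png");h=cv2.cvtColor(im,cv2.COLOR_BGR2HSV)
def show(name,m,z,amin=30):
    for a,b,c in blobs(m,amin)[0]: print(name,a,b,c,onz(T,c,z).round(4))
H,Sa,V=[h[...,i].astype(int) for i in range(3)]
org=(H<16)&(Sa>170)&(V>90)
show("orange",org,.088)
blue=(H>108)&(H<125)&(Sa>180)&(V>70); show("blue",blue,.032,300)
ye=(H>18)&(H<32)&(Sa>150)&(V>120);show("yellow",ye,.057)
roi=np.zeros_like(blue);roi[225:290,375:500]=1
wh=(Sa<60)&(V>150)&roi;show("white",wh,.1);show("whitepot",wh,.063)
m=np.zeros_like(blue);m[225:290,375:500]=1
r=rect(blue&m);bp=cv2.boxPoints(r);print("blue box",[onz(T,p,.032).round(4)[:2] for p in bp])
m=np.zeros_like(blue);m[225:340,130:285]=1
bk=(V<45)&m;show("black",bk,.014,40)
al=(Sa<25)&(V>120)&m; show("al",al,.01,40)
E
python3 -c "
import cv2;im=cv2.imread('pics/top0.png')
a=cv2.resize(im[225:335,135:295],None,fx=5,fy=5,interpolation=cv2.INTER_CUBIC);cv2.imwrite('pics/dock0.png',a)"
```

```text
tcp in top [  2.73825977 535.64274931] base [352.9898972  528.75866653] [126.84444233 435.06273232]
orange 106 (np.int32(26), np.int32(51), np.int32(12), np.int32(11)) [31.4 55.9] [0.9837 0.4759 0.088 ]
orange 42 (np.int32(40), np.int32(67), np.int32(11), np.int32(8)) [45.  70.5] [0.9474 0.4514 0.088 ]
orange 3174 (np.int32(507), np.int32(163), np.int32(106), np.int32(115)) [560.6 225.5] [ 0.4706 -0.4731  0.088 ]
orange 346 (np.int32(394), np.int32(168), np.int32(21), np.int32(29)) [404.7 180.4] [ 0.6053 -0.2045  0.088 ]
orange 85 (np.int32(284), np.int32(299), np.int32(22), np.int32(8)) [294.5 302.6] [0.4115 0.0376 0.088 ]
blue 2304 (np.int32(387), np.int32(237), np.int32(103), np.int32(40)) [425.8 259.1] [ 0.4591 -0.2241  0.032 ]
yellow 421 (np.int32(196), np.int32(199), np.int32(23), np.int32(23)) [206.8 209.7] [0.6205 0.1767 0.057 ]
white 1544 (np.int32(375), np.int32(225), np.int32(125), np.int32(40)) [429.5 233.5] [ 0.4941 -0.2272  0.1   ]
white 449 (np.int32(462), np.int32(238), np.int32(24), np.int32(24)) [473.7 249.7] [ 0.4508 -0.3005  0.1   ]
white 128 (np.int32(437), np.in
[... 1409 characters left out ...]
 np.int32(290), np.int32(19), np.int32(9)) [246.5 293.7] [0.4532 0.1285 0.014 ]
black 63 (np.int32(152), np.int32(310), np.int32(10), np.int32(8)) [156.5 313.1] [0.445  0.3047 0.014 ]
black 77 (np.int32(168), np.int32(311), np.int32(21), np.int32(10)) [178.1 315.3] [0.4339 0.2642 0.014 ]
al 494 (np.int32(243), np.int32(240), np.int32(34), np.int32(52)) [262.4 263.2] [0.5082 0.0896 0.01  ]
al 419 (np.int32(177), np.int32(253), np.int32(51), np.int32(22)) [201.1 263.3] [0.5282 0.2085 0.01  ]
al 443 (np.int32(141), np.int32(274), np.int32(37), np.int32(51)) [155.7 297.4] [0.4761 0.3039 0.01  ]
al 505 (np.int32(179), np.int32(281), np.int32(83), np.int32(35)) [218.1 301.6] [0.4478 0.1854 0.01  ]
```

View pics/dock0.png

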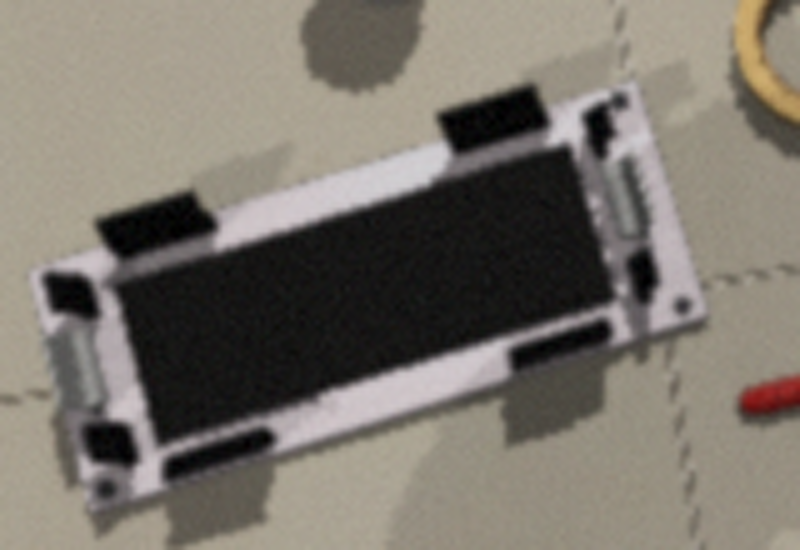

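The dock crop shows the plate corners at crop pixels (30,270), (637,85), (707,317) and (90,510), and the bed corners at (118,285), (568,145), (617,300) and (160,443).

```bash
python3 - <<'E'
from h import *
T=cam("top");S=cam("scene")
for nm,cs,z in(("plate",[(30,270),(637,85),(707,317),(90,510)],.010),("bed",[(118,285),(568,145),(617,300),(160,443)],.014)):
    P=np.array([onz(T,(u/5+135-.4,v/5+225-.4),z)[:2] for u,v in cs])
    L=(P[0]+P[3])/2-(P[1]+P[2])/2
    print(nm,P.mean(0).round(4),"len",np.linalg.norm(L),"wid",np.linalg.norm((P[0]+P[1]-P[2]-P[3])/2),"yaw",np.degrees(np.arctan2(-L[0],L[1])))
it=cv2.imread("pics/top0.png");i2=cv2.imread("pics/scene0.png")
# cap vs body by brightness
for n,im,c,roi in(("top",it,T,(160,205,385,425)),("scene",i2,S,(245,300,395,430))):
    a,b,l,r=roi;h=cv2.cvtColor(im,cv2.COLOR_BGR2HSV)[a:b,l:r].astype(int)
    org=(h[...,0]<18)&(h[...,1]>150)&(h[...,2]>60)
    cap=org&(h[...,2]>175)
    for k,m in(("all",org),("cap",cap)):
        for A,B,C in blobs(m,25)[0]:print(n,k,A,B,C+[l,a])
    vm=h[...,2]; 
    if n=="top": print(np.where(org,vm,0)[::2,8:32:2])
def tri(p,q):
    e1,d1=ray(T,*p);e2,d2=ray(S,*q);A=np.c_[d1,-d2];t=np.linalg.lstsq(A,e2-e1,rcond=None)[0];a,b=e1+t[0]*d1,e2+t[1]*d2
    return (a+b)/2,np.linalg.norm(a-b)
# pots' lids & projections into scene of hypotheses
for nm,p in(("pot lid",[.4568,-.3107,.063]),("handle",[.462,-.249,.1]),("ylid",[.6205,.1767,.057]),("dock",[.486,.2,.014])):print(nm,proj(S,p))
h=cv2.cvtColor(i2,cv2.COLOR_BGR2HSV).astype(int)
ye=(h[...,0]>18)&(h[...,0]<32)&(h[...,1]>150)&(h[...,2]>120)
for A,B,C in blobs(ye,40)[0]:
    print("ye",A,B,C); 
    if abs(C[0]-278)<15:print(tri((206.8,209.7),C))
E
python3 -c "
import cv2
a=cv2.imread('pics/top0.png')[155:290,375:505];b=cv2.imread('pics/scene0.png')[245:380,335:465]
cv2.imwrite('pics/z0.png',cv2.hconcat([cv2.resize(x,(400,415),interpolation=cv2.INTER_CUBIC) for x in(a,b)]))"
```

```text
plate [0.4864 0.1999] len 0.24742668875486154 wid 0.09731850833354688 yaw 7.8649398874837155
bed [0.4863 0.1996] len 0.18291403517072027 wid 0.06462638808837382 yaw 8.041770674463308
top all 428 (np.int32(8), np.int32(8), np.int32(23), np.int32(29)) [404.8 180.5]
top cap 100 (np.int32(16), np.int32(8), np.int32(12), np.int32(12)) [406.8 173.8]
[[  0   0   0   0   0   0   0   0   0   0   0   0]
 [  0   0   0   0   0   0   0   0   0   0   0   0]
 [  0   0   0   0   0   0   0   0   0   0   0   0]
 [  0   0   0   0   0   0   0   0   0   0   0   0]
 [  0   0   0   0   0 115 142 178   0   0   0   0]
 [  0   0   0   0 109 184 191 193 191 175   0   0]
 [  0   0  74  68 167 190 188 193 190 190 137   0]
 [  0   0   0  84 177 188 191 191 192 190 171   0]
 [  0   0  61  75 166 188 187 187 187 184 140  78]
 [  0  65  94  98 115 175 187 185 185 170  94  69]
 [  0 113 127 127  95  96 143 165 135  88  65  64]
 [103 124 131 129 126  99 100  99  96  74   0   0]
 [  0 124 123 129 128 130 128 126 128  98   0   0]
 [  0 116 122 122 124 127 127 130 130 112   0   0]
 [  0   0 119 125 123 125 126 127 125 11
[... 182 characters left out ...]
  0   0 107  89   0   0   0   0]
 [  0   0   0   0   0   0   0   0   0   0   0   0]
 [  0   0   0   0   0   0   0   0   0   0   0   0]
 [  0   0   0   0   0   0   0   0   0   0   0   0]
 [  0   0   0   0   0   0   0   0   0   0   0   0]]
scene all 523 (np.int32(9), np.int32(9), np.int32(18), np.int32(40)) [412.9 273.2]
scene cap 49 (np.int32(14), np.int32(9), np.int32(10), np.int32(6)) [413.6 256.8]
pot lid [422.60728717 323.86858609]
handle [396.41977264 295.90907815]
ylid [276.9324222  220.26215299]
dock [236.43642581 255.13741522]
ye 142 (np.int32(270), np.int32(216), np.int32(16), np.int32(11)) [277.4 220.9]
(array([0.62155316, 0.17676171, 0.05448037]), np.float64(0.0009506763810987639))
```

View pics/z0.png

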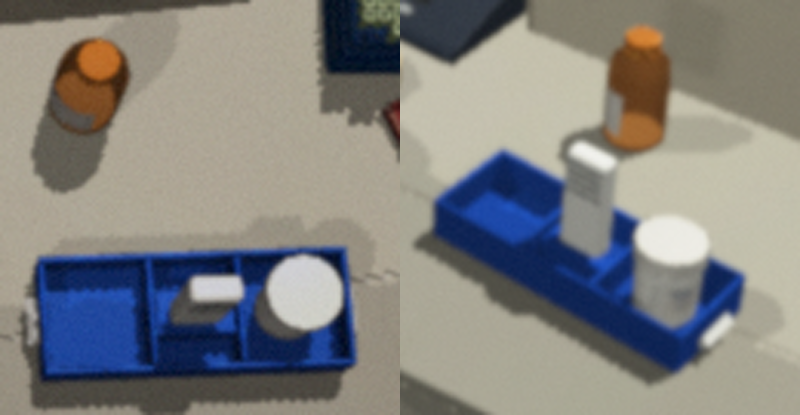

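The crop shows the cap top at top-view pixel (407,174), or (414,257) in the scene view. The pocket away from the pot, on the left, is empty. Two-view checks agree to about 2 mm. I'm now moving to a close viewpoint.

```bash
python3 -m jog '[[8.54,[3.1,-6,0.2],1.2],[8.54,[3.1,-6,0.2],1.2],[8.54,[3.1,-6,0.2],1.2],[8.54,[3.1,-6,0.2],1.2],[8.54,[3.1,-6,0.2],1.2],[8.54,[3.1,-6,0.2],1.2],[8.54,[3.1,-6,0.2],1.2],[8.54,[3.1,-6,0.2],1.2],[8.54,[3.1,-6,0.2],1.2],[8.54,[3.1,-6,0.2],1.2],[8.54,[3.1,-6,0.2],1.2],[8.54,[3.1,-6,0.2],1.0]]'
python3 - <<'E'
from h import *
T=cam("top");S=cam("scene")
print(onz(T,(406.5,174.2),.088)); 
e1,d1=ray(T,406.5,174.2);e2,d2=ray(S,414,257.4);t=np.linalg.lstsq(np.c_[d1,-d2],e2-e1,rcond=None)[0];print(e1+t[0]*d1,e2+t[1]*d2)
c=cam("wrist");im=ctrl.capture("wrist");cv2.imwrite("pics/w1.png",im[:,:,::-1])
import pickle;pickle.dump(c,open("w1.pkl","wb"))
Q=R.from_rotvec(ctrl.state()["orientation"]).as_matrix();print(ctrl.state()["tcp_pos"],"yaw",np.degrees(np.arctan2(-Q[0,1],Q[1,1])),Q[:,2])
E
```

```text
clock: 1.6
tcp_pos: [0.467, -0.1463, 0.253]
orientation: [-0.004, -3.141, -0.0]
force: [1.6, -0.3, -0.2]
width: 1.001
grip_force: 0.0
[ 0.61684567 -0.21029649  0.088     ]
[ 0.61674628 -0.21023358  0.08832546] [ 0.61779663 -0.21171868  0.08893331]
[ 0.47005035 -0.15179244  0.25214166] yaw -0.2198924623611581 [ 4.07691037e-04 -1.82709286e-03 -9.99998248e-01]
```

View pics/w1.png

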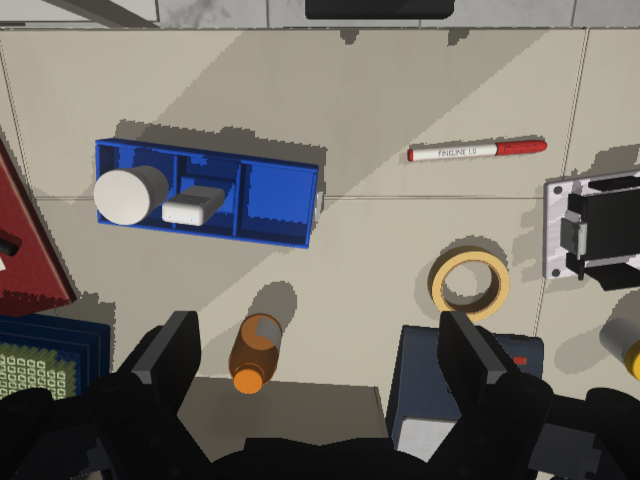

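The wrist view shows the rim corners at (96,139), (319,167), (308,248) and (97,222). The cap is at (248,380), and the box's front face is just behind the bottle.

```bash
python3 - <<'E'
from h import *
import pickle
c=cam("wrist")
for nm,c in(("old",pickle.load(open("w1.pkl","rb"))),("now",c)):
    print(nm,"cap",onz(c,(248,381),.088).round(4))
    P=np.array([onz(c,p,.032)[:2] for p in[(96,139),(319,167),(308,248),(97,222)]])
    L=(P[1]+P[2]-P[0]-P[3])/2
    print(P.round(4).tolist(),P.mean(0),np.linalg.norm(L),np.linalg.norm((P[0]+P[1]-P[2]-P[3])/2),"yaw",np.degrees(np.arctan2(-L[0],L[1])))
    print("handle",onz(c,(183,211),.1).round(4), "box foot",onz(c,(290,379),0).round(3))
print(ctrl.state()["tcp_pos"])
E
```

```text
old cap [ 0.6197 -0.2081  0.088 ]
[[0.4139, -0.3382], [0.4385, -0.1446], [0.5142, -0.1551], [0.4884, -0.3496]] [ 0.46375406 -0.24688003] 0.1956208555068358 0.07593476927328142 yaw -7.404292744418172
handle [ 0.4619 -0.246   0.1   ] box foot [ 0.683 -0.178  0.   ]
now cap [ 0.6223 -0.214   0.088 ]
[[0.4167, -0.3438], [0.4415, -0.1505], [0.5171, -0.1611], [0.4912, -0.3553]] [ 0.46662078 -0.25265528] 0.19537430629196176 0.07581687637200848 yaw -7.451537787017102
handle [ 0.4647 -0.2515  0.1   ] box foot [ 0.685 -0.184  0.   ]
[ 0.47005035 -0.15179244  0.25214166]
```

```bash
python3 -m jog '[[8.5,[4.9,-1.9,0],0.2],[8.5,[4.9,-1.9,0],0],[8.5,[5,-2,-2],0],[8.5,[0,0,-3],0],[8.5,[0,0,-3],0],[8.5,[0,0,0],0],[8.5,[0,0,0],0]]'
```

```text
clock: 2.52
tcp_pos: [0.6149, -0.2022, 0.1743]
orientation: [-0.001, 3.141, -0.001]
force: [0.3, -0.1, 0.5]
width: 0.992
grip_force: 0.0
```

```bash
python3 -m jog '[[8.5,[0.3,-0.8,-3],0],[8.5,[0,0,-4],0],[8.5,[0,0,-4],0],[8.5,[0,0,-3.2],0],[8.5,[0,0,0],0],[8.5,[0,0,0],0]]' 30
python3 - <<'E'
from h import *
s=ctrl.state();print(s["tcp_pos"]);cv2.imwrite("pics/w2.png",cv2.hconcat([ctrl.capture("wrist")[180:480,120:520,::-1],ctrl.capture("scene")[180:480,240:640,::-1]]))
E
```

```text
clock: 3.28
tcp_pos: [0.6187, -0.2107, 0.0332]
orientation: [-0.001, 3.139, -0.002]
force: [0.7, -0.3, 0.4]
width: 0.993
grip_force: 0.0
[ 0.61870001 -0.21066682  0.03323097]
```

View pics/w2.png

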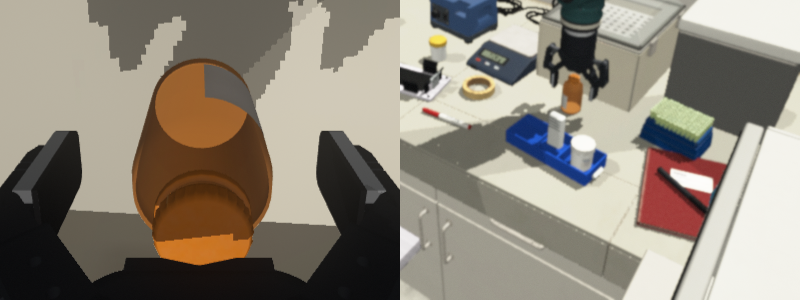

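The bottle sits centred between the open fingers, at crop pixel (200,170). Next I close, lift and swing to the pocket.

```bash
python3 -m jog '[[4,[0,0,0],0],[4,[0,0,0],0],[4,[0,0,0],0],[4,[0,0,0],0],[4,[0,0,0],0]]' 35
python3 -m jog '[[4,[0,0,1],0],[4,[0,0,3],0],[4,[0,0,4],0],[4,[-2,0.3,2],-9],[4,[-2,0.3,0],-10],[4,[-2,0.3,0],-10],[4,[-2,0.3,0],-10],[4,[-2,0.3,0],-10],[4,[-2,0.3,0],-10],[4,[-2,0.3,0],-10],[4,[0,0,0],-10],[4,[0,0,0],-10]]'
```

```text
clock: 4.0
tcp_pos: [0.6178, -0.2103, 0.0317]
orientation: [-0.001, 3.141, -0.001]
force: [-1.3, 1.4, 5.7]
width: 0.52
grip_force: 35.3
clock: 5.5
tcp_pos: [0.4774, -0.1892, 0.1318]
orientation: [2.207, 2.235, 0.0]
force: [0.1, -0.3, -1.7]
width: 0.528
grip_force: 36.3
```

```bash
python3 - <<'E'
from h import *
s=ctrl.state();Q=R.from_rotvec(s["orientation"]).as_matrix();print(s["tcp_pos"],"yaw",np.degrees(np.arctan2(-Q[0,1],Q[1,1])),s["q"],s["width"]*8.54)
E
```

```text
[ 0.47744345 -0.18916425  0.13177897] yaw -89.28736599221129 [-5.36020581e-01  2.95651891e-01 -2.81665749e-01  9.92985692e-01
  2.01719850e-05  1.02233799e+00] 4.506022970899594
```

```bash
python3 -m jog '[[4,[-0.6,0.3,0],-8],[4,[0,0,0],0],[4,[0,0,-3],0],[4,[0,0,-3],0],[4,[0,0,-1.5],0],[4,[0,0,-1],0],[4,[0,0,-0.4],0],[4,[0,0,0],0]]'
python3 -m jog '[[4,[0,0,-0.2],0],[4,[0,0,-0.2],0]]'
```

```text
clock: 6.5
tcp_pos: [0.4718, -0.1863, 0.0423]
orientation: [2.351, 2.083, 0.0]
force: [0.2, 0.7, -0.7]
width: 0.52
grip_force: 36.3
clock: 6.75
tcp_pos: [0.4718, -0.1863, 0.0383]
orientation: [2.351, 2.083, 0.0]
force: [-0.4, 0.2, -2.1]
width: 0.524
grip_force: 36.3
```

```bash
python3 -m jog '[[4,[0,0,-0.1],0],[4,[0,0,0],0]]'; python3 -m jog '[[4.7,[0,0,0],0],[5.2,[0,0,0],0],[6,[0,0,0],0],[6.3,[0,0,0],0],[6.3,[0,0,0],0],[6.3,[0,0,3],0],[6.3,[0,0,5],0],[6.3,[0,0,5],0],[6.3,[0,0,3],0],[6.3,[0,0,0],0]]'
python3 - <<'E'
from h import *
c=cam("wrist");im=ctrl.capture("wrist");cv2.imwrite("pics/w3.png",im[:,:,::-1])
import pickle;pickle.dump(c,open("w3.pkl","wb"));print(ctrl.state()["tcp_pos"])
cv2.imwrite("pics/top3.png",ctrl.capture("top")[:,:,::-1])
E
```

```text
clock: 7.0
tcp_pos: [0.4717, -0.1862, 0.0376]
orientation: [2.351, 2.082, 0.0]
force: [-1.4, 1.8, 8.8]
width: 0.523
grip_force: 37.1
clock: 8.25
tcp_pos: [0.4725, -0.1867, 0.199]
orientation: [2.349, 2.08, 0.002]
force: [-0.2, -0.4, -0.7]
width: 0.739
grip_force: 0.0
[ 0.47191598 -0.18637775  0.19746541]
```

View pics/w3.png

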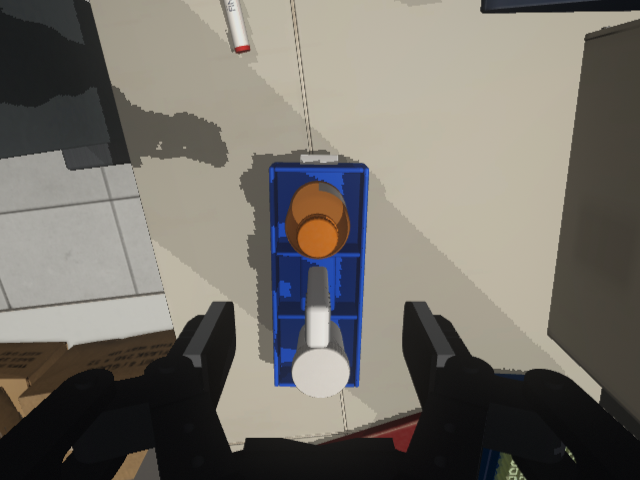

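The bottle stands upright in its pocket, cap at (318,237). The rim corners are at (270,165), (369,166), (361,386) and (275,386), with the handle top near (318,325).

```bash
python3 - <<'E'
from h import *
import pickle
c=pickle.load(open("w3.pkl","rb"))
P=np.array([onz(c,p,.032)[:2] for p in[(275,386),(270,165),(369,166),(361,386)]])
L=(P[1]+P[2]-P[0]-P[3])/2
print(P.round(4).tolist(),P.mean(0),np.linalg.norm(L),np.linalg.norm((P[0]+P[1]-P[2]-P[3])/2),"yaw",np.degrees(np.arctan2(-L[0],L[1])))
print("handle row305/346",onz(c,(318,306),.1).round(4),onz(c,(318,346),.1).round(4),"cap",onz(c,(318,237),.094).round(4))
e=[.03,0,0]
s=ctrl.state();Q=R.from_rotvec(s["orientation"]).as_matrix();print(s["tcp_pos"],"yaw",np.degrees(np.arctan2(-Q[0,1],Q[1,1])))
E
```

```text
[[0.415, -0.3393], [0.4412, -0.1445], [0.5151, -0.1543], [0.4915, -0.3489]] [ 0.46567934 -0.2467465 ] 0.19626695958034387 0.07586891509416797 yaw -7.292712222752577
handle row305/346 [ 0.4667 -0.2313  0.1   ] [ 0.4631 -0.261   0.1   ] cap [ 0.4723 -0.1862  0.094 ]
[ 0.47146567 -0.18606325  0.19656384] yaw -96.94702662212734
```

```bash
python3 -m jog '[[6.3,[-0.3,-3,0],-0.4],[6.3,[-0.3,-3,0],0],[6.3,[0,0,0],0],[6.3,[0,0,-4],0],[6.3,[0,0,-4],0],[6.3,[0,0,-4],0],[6.3,[0,0,-1.7],0],[6.3,[0,0,0],0]]' 70
python3 -m jog '[[1,[0,0,0],0],[1,[0,0,0],0],[1,[0,0,0],0],[1,[0,0,0],0],[1,[0,0,0],0],[1,[0,0,0],0]]' 70
```

```text
clock: 9.35
tcp_pos: [0.4645, -0.2447, 0.0585]
orientation: [-2.356, -2.073, 0.001]
force: [-0.4, -1.0, 0.3]
width: 0.738
grip_force: 0.0
clock: 10.1
tcp_pos: [0.4657, -0.2462, 0.0606]
orientation: [2.359, 2.074, 0.0]
force: [-2.0, 1.6, 6.8]
width: 0.179
grip_force: 69.7
```

```bash
python3 -m jog '[[1,[0,0,0.5],0],[1,[0,0,1],0],[1,[0,0,1.5],0],[1,[0,0,2],0],[1,[0,0,2],0],[1,[0,0,2],0],[1,[0,0,1.2],0],[1,[0,0,0.6],0],[1,[0,0,0.2],0],[1,[0,0,0],0]]'
python3 - <<'E'
from h import *
cv2.imwrite("pics/s4.png",cv2.hconcat([ctrl.capture("wrist")[100:480,120:520,::-1],ctrl.capture("scene")[100:480,240:640,::-1]]))
E
```

```text
clock: 11.35
tcp_pos: [0.4655, -0.2461, 0.1697]
orientation: [-2.359, -2.074, 0.0]
force: [-0.6, -0.2, -4.0]
width: 0.178
grip_force: 68.4
```

View pics/s4.png

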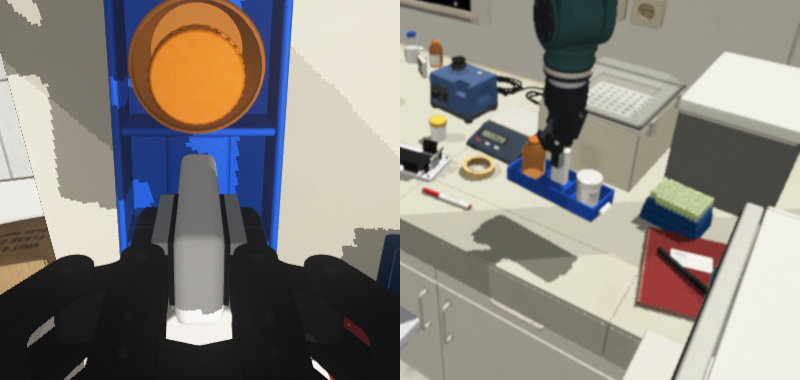

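The carrier is lifted level, with the bottle and pot standing in it.

```bash
python3 -m jog '[[1,[0.1,1,0],1],[1,[0.2,2,0],1.3],[1,[0.2,3,0],1.3],[1,[0.2,4,0],1.3],[1,[0.2,5,0],1.3],[1,[0.2,5,0],1.3],[1,[0.2,5,0],1.3],[1,[0.2,5,0],1.3],[1,[0.2,5,0],1.3],[1,[0.2,4,0],1.3],[1,[0.1,3,0],1.3],[1,[0.1,2,0],1.2]]'
python3 -m jog '[[1,[0,0.5,0],0],[1,[0,0,0],0],[1,[0,0,0],0]]'
python3 - <<'E'
from h import *
s=ctrl.state();Q=R.from_rotvec(s["orientation"]).as_matrix();print(s["tcp_pos"],"yaw",np.degrees(np.arctan2(-Q[0,1],Q[1,1])))
T=cam("top");S=cam("scene")
a=ctrl.capture("top")[190:350,120:320,::-1];b=ctrl.capture("scene")[150:310,150:350,::-1]
cv2.imwrite("pics/t5.png",cv2.hconcat([cv2.resize(x,(400,320),interpolation=cv2.INTER_CUBIC) for x in(a,b)]))
E
```

```text
clock: 12.95
tcp_pos: [0.4854, 0.1963, 0.1701]
orientation: [-2.06, -2.372, 0.0]
force: [0.0, -0.4, -4.1]
width: 0.18
grip_force: 68.5
clock: 13.32
tcp_pos: [0.4864, 0.1984, 0.1701]
orientation: [2.065, 2.368, -0.0]
force: [0.4, 0.2, -3.6]
width: 0.18
grip_force: 68.6
[0.48642545 0.19839201 0.17013039] yaw -82.17876848432512
```

View pics/t5.png

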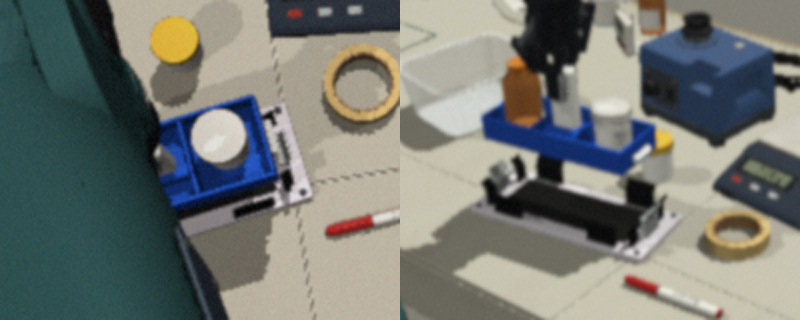

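Both views show the carrier level above the dock and aligned with it, bottle and pot upright. Next I lower it toward the guides.

```bash
python3 -m jog '[[1,[0,0.14,-1],0],[1,[0,0,-2],0],[1,[0,0,-1.5],0],[1,[0,0,-0.8],0],[1,[0,0,-0.2],0],[1,[0,0,0],0]]'
python3 - <<'E'
from h import *
b=ctrl.capture("scene")[190:290,170:310,::-1];w=ctrl.capture("wrist")[:,:,::-1]
cv2.imwrite("pics/t6.png",cv2.hconcat([cv2.resize(b,(448,320),interpolation=cv2.INTER_CUBIC),cv2.resize(w,(352,320),interpolation=cv2.INTER_AREA)]))
E
```

```text
clock: 14.18
tcp_pos: [0.4868, 0.2002, 0.1153]
orientation: [2.064, 2.368, 0.0]
force: [0.2, -0.5, -4.0]
width: 0.176
grip_force: 68.6
```

View pics/t6.png

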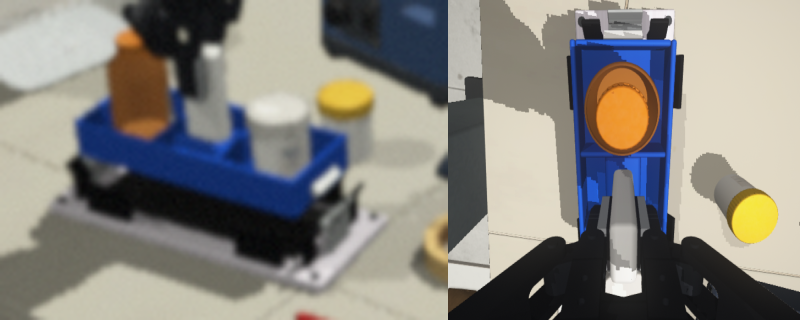

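The wrist view shows the black guides peeking out beside the carrier: left x≈567–570, right x≈675–685. That suggests a small offset toward -x, which I'll measure at full resolution.

```bash
python3 - <<'E'
from h import *
c=cam("wrist");im=ctrl.capture("wrist")[:,:,::-1].copy();h=cv2.cvtColor(im,cv2.COLOR_BGR2HSV).astype(int)
s=ctrl.state();p=s["tcp_pos"];y=np.radians(7.85);X=np.array([np.cos(y),np.sin(y)]);Y=np.array([-X[1],X[0]])
for r in(100,115,130,145):
    bk=h[r,:,2]<50; bl=(h[r,:,0]>105)&(h[r,:,0]<125)&(h[r,:,1]>150)&(h[r,:,2]>50)
    b=np.where(bl)[0]; lo,hi=b.min(),b.max()
    L=[i for i in range(lo-25,lo) if bk[i]];Rr=[i for i in range(hi+1,hi+30) if bk[i]]
    f=lambda u,z:((onz(c,(u,r),z)[:2]-p[:2])*1000)
    print(r,lo,hi,L[:1],L[-1:],Rr[:1],Rr[-1:],"rim",[round(f(u,p[2]-.0286)@X,1) for u in(lo,hi)],
      "guide out",[round(f(u,.043)@X,1) for u in(L[:1]+Rr[-1:])],"y",round(f(lo,.043)@Y,1))
# clip at far end: grey, columns centre
for r in range(16,62,6):
    print(r,"".join("%4d"%v for v in h[r,225:420:8,2]))
E
```

```text
100 224 412 [217] [222] [414] [426] rim [np.float64(-37.7), np.float64(37.2)] guide out [np.float64(-50.8), np.float64(53.8)] y 82.4
115 225 411 [218] [223] [413] [425] rim [np.float64(-37.7), np.float64(37.2)] guide out [np.float64(-50.8), np.float64(53.9)] y 75.2
130 226 410 [220] [224] [412] [424] rim [np.float64(-37.7), np.float64(37.2)] guide out [np.float64(-50.3), np.float64(54.0)] y 67.9
145 227 409 [221] [225] [411] [423] rim [np.float64(-37.7), np.float64(37.2)] guide out [np.float64(-50.3), np.float64(54.0)] y 60.4
16  137 218 221 211 226 225 170 170 140 206 206 202 201 201 201 204 195 234 239 233 237 239 241 238 222
22  136 171 168 174 232 243 173 173 173 123 122 121 122 122 122 122 132 171 246 243 245 245 241 243 223
28  136 165  63 138 141 106 110 171 171 119 120 120 121 120 120 119 164 171  75  47  47  48  84 241 223
34  134 160  61  43  42  43  43 171 171 105  67  68  68 117 118 121 165 170  43  47  47  47  79 240 223
40  133 156 123  33  33  34  34 171 171 106 106 108 109 119 109 110 162 170  42  44  43  44 235 238 223
46  133 149 170  32  32  32  34 169 233 233 233 234 217 217 223 223 163 170  43  43  44  44 245 236 223
52  134 146 170  30  31  32  32  68 191 191 190 226 194 191 190 222 214  78  43  43  43  43 245 235 223
58  122 130 157  65  57  57  55  54 119 119 118 119 121 119 120 116 110  74  49  49  49 149 234 224 223
```

```bash
python3 -m jog '[[1,[0.15,0.02,0],0],[1,[0,0,-0.6],0],[1,[0,0,-0.6],0],[1,[0,0,0],0]]'; python3 -m jog '[[1,[0,0,-0.5],0],[1,[0,0,-0.4],0],[1,[0,0,0],0]]'
```

```text
clock: 14.82
tcp_pos: [0.4877, 0.2003, 0.1024]
orientation: [-2.064, -2.368, 0.002]
force: [0.9, -1.1, -4.9]
width: 0.179
grip_force: 68.6
clock: 15.2
tcp_pos: [0.488, 0.2007, 0.0938]
orientation: [-2.063, -2.368, -0.0]
force: [-0.2, 2.6, -4.3]
width: 0.181
grip_force: 68.6
```

```bash
python3 -m jog '[[1,[0,0,-0.3],0],[1,[0,0,-0.2],0],[1,[0,0,0],0]]'; python3 -m jog '[[1,[0,0,-0.1],0],[1,[0,0,0],0]]'
```

```text
clock: 15.58
tcp_pos: [0.4883, 0.2023, 0.0903]
orientation: [-2.062, -2.368, -0.006]
force: [-7.1, 16.8, 13.7]
width: 0.179
grip_force: 71.3
clock: 15.82
tcp_pos: [0.4884, 0.2028, 0.0896]
orientation: [-2.061, -2.368, -0.008]
force: [-7.6, 19.9, 17.6]
width: 0.174
grip_force: 71.9
```

```bash
python3 -m jog '[[1,[0,0,0.4],0],[1,[-0.1,0.3,0.4],0],[1,[0,0,0],0],[1,[0,0,0],0]]'; python3 -m jog '[[1,[0,0,-0.2],0],[1,[0,0,-0.2],0],[1,[0,0,0],0]]';  python3 -m jog '[[1,[0,0,-0.2],0],[1,[0,0,0],0]]'
```

```text
clock: 16.32
tcp_pos: [0.4871, 0.2033, 0.0959]
orientation: [2.064, 2.368, -0.001]
force: [0.9, -0.7, -4.4]
width: 0.175
grip_force: 68.7
clock: 16.7
tcp_pos: [0.487, 0.2033, 0.0918]
orientation: [-2.064, -2.368, 0.001]
force: [-0.5, 1.4, -3.9]
width: 0.18
grip_force: 68.7
clock: 16.95
tcp_pos: [0.4872, 0.2034, 0.09]
orientation: [2.064, 2.368, -0.0]
force: [0.2, 0.1, -2.9]
width: 0.179
grip_force: 68.7
```

```bash
python3 -m jog '[[1,[0,0,-0.2],0],[1,[0,0,0],0]]';  python3 -m jog '[[1,[0,0,-0.15],0],[1,[0,0,0],0]]'
```

```text
clock: 17.2
tcp_pos: [0.4874, 0.2039, 0.0885]
orientation: [2.064, 2.369, 0.002]
force: [-2.3, 3.6, 4.2]
width: 0.178
grip_force: 70.0
clock: 17.45
tcp_pos: [0.4874, 0.2044, 0.0873]
orientation: [-2.063, -2.369, -0.004]
force: [-3.2, 7.1, 8.9]
width: 0.178
grip_force: 70.6
```

```bash
python3 -m jog '[[1,[0,0,0.3],0],[1,[-0.06,0.18,0],0],[1,[0,0,0],0]]'; python3 -m jog '[[1,[0,0,-0.2],0],[1,[0,0,0],0]]';  python3 -m jog '[[1,[0,0,-0.1],0],[1,[0,0,0],0]]'
```

```text
clock: 17.82
tcp_pos: [0.4864, 0.2052, 0.0893]
orientation: [-2.064, -2.368, 0.001]
force: [-0.6, -0.4, -5.1]
width: 0.18
grip_force: 68.6
clock: 18.08
tcp_pos: [0.4867, 0.2047, 0.0874]
orientation: [2.064, 2.367, -0.001]
force: [1.1, -3.2, -3.9]
width: 0.178
grip_force: 68.8
clock: 18.32
tcp_pos: [0.4867, 0.205, 0.0867]
orientation: [2.064, 2.368, -0.0]
force: [0.5, -3.3, 2.0]
width: 0.178
grip_force: 69.6
```

```bash
python3 -m jog '[[1,[0,-0.05,-0.1],0],[1,[0,0,0],0]]'; python3 -m jog '[[1,[0,0,-0.1],0],[1,[0,0,0],0]]'
```

```text
clock: 18.58
tcp_pos: [0.4867, 0.2054, 0.0859]
orientation: [-2.063, -2.368, -0.002]
force: [-0.7, 3.0, 4.5]
width: 0.179
grip_force: 69.9
clock: 18.82
tcp_pos: [0.4866, 0.2059, 0.0851]
orientation: [-2.062, -2.368, -0.004]
force: [-3.6, 6.9, 7.1]
width: 0.178
grip_force: 70.5
```

```bash
python3 -m jog '[[1,[0,0,-0.1],0],[1,[0,0,0],0]]'; python3 -m jog '[[1,[0,0,-0.1],0],[1,[0,0,0],0]]'
```

```text
clock: 19.08
tcp_pos: [0.4867, 0.2063, 0.0844]
orientation: [-2.062, -2.368, -0.005]
force: [-3.4, 9.0, 11.0]
width: 0.182
grip_force: 71.2
clock: 19.32
tcp_pos: [0.4866, 0.2068, 0.0835]
orientation: [-2.061, -2.368, -0.006]
force: [-5.3, 13.7, 14.0]
width: 0.18
grip_force: 71.4
```

```bash
python3 -m jog '[[1,[-0.04,0.2,0],0],[1,[0,0,0],0]]'; python3 -m jog '[[1,[-0.02,0.1,0],0],[1,[0,0,0],0]]'
```

```text
clock: 19.58
tcp_pos: [0.4864, 0.2074, 0.083]
orientation: [-2.063, -2.369, -0.002]
force: [-0.8, 2.7, 6.7]
width: 0.173
grip_force: 70.1
clock: 19.82
tcp_pos: [0.4856, 0.208, 0.0823]
orientation: [-2.063, -2.368, 0.0]
force: [0.9, 0.6, -4.1]
width: 0.175
grip_force: 68.8
```

```bash
python3 -m jog '[[1,[0,0,-0.1],0],[1,[0,0,0],0]]'; python3 - <<'E'
from h import *
s=ctrl.state();print(s["tcp_pos"],s["force"],s["ft_torque"])
S=cam("scene");im=ctrl.capture("scene")[:,:,::-1];h=cv2.cvtColor(im,cv2.COLOR_BGR2HSV).astype(int)
bl=(h[...,0]>108)&(h[...,0]<125)&(h[...,1]>180)&(h[...,2]>70);bl[:,:170]=0;bl[:,310:]=0;bl[:200]=0;bl[300:]=0
B,l=blobs(bl,40);print(B)
# front-wall (x=-38) rim/bottom lines: per column top and bottom blue pixel -> expected heights
y=np.radians(7.85);X=np.array([np.cos(y),np.sin(y)]);Y=np.array([-X[1],X[0]]);p=s["tcp_pos"][:2]
for yy in(-90,-60,-30,30,60,90):
    a=p-.038*X+yy/1000*Y
    col=[proj(S,[*a,z]) for z in(.0535,.0215)]
    u=int(round(col[0][0]));v=np.where(bl[:,u])[0]
    # invert: find z of bottom / inner lines on that vertical line
    zz=np.linspace(-.01,.08,181);vv=np.array([proj(S,[*a,z])[1] for z in zz])
    print(yy,u,"blue rows",v.min() if len(v) else None,v.max() if len(v) else None,"z of lowest blue",round(zz[np.argmin(abs(vv-v.max()))],4) if len(v) else None, h[200:290:4,u,2].tolist())
E
```

```text
clock: 20.08
tcp_pos: [0.4857, 0.2077, 0.0813]
orientation: [-2.064, -2.368, 0.001]
force: [0.4, 0.4, -4.3]
width: 0.18
grip_force: 68.7
[0.48572231 0.20772504 0.08126303] [ 0.40398055  0.38988165 -4.27796633] [-0.01408673 -0.12827366  0.08035683]
[(np.int32(873), (np.int32(195), np.int32(236), np.int32(82), np.int32(31)), array([237.2, 251.5]))]
-90 255 blue rows 256 262 z of lowest blue 0.041 [200, 200, 201, 199, 199, 199, 199, 199, 215, 216, 135, 141, 145, 147, 114, 103, 36, 12, 45, 127, 175, 198, 195]
-60 244 blue rows 237 259 z of lowest blue 0.0405 [86, 142, 187, 201, 199, 200, 199, 199, 189, 107, 107, 103, 76, 131, 102, 51, 13, 41, 131, 110, 135, 200, 199]
-30 234 blue rows 246 260 z of lowest blue 0.029 [17, 17, 26, 22, 186, 154, 126, 110, 127, 133, 145, 130, 124, 107, 104, 81, 111, 139, 108, 116, 197, 199, 199]
30 213 blue rows 247 254 z of lowest blue 0.0285 [151, 67, 37, 26, 113, 113, 111, 101, 98, 99, 120, 135, 104, 104, 76, 127, 119, 134, 198, 199, 198, 199, 199]
60 203 blue rows 237 247 z of lowest blue 0.04 [205, 209, 185, 173, 171, 166, 144, 152, 141, 107, 76, 106, 52, 13, 34, 129, 109, 111, 147, 198, 198, 199, 198]
90 193 blue rows None None z of lowest blue None [211, 208, 211, 180, 173, 184, 199, 197, 198, 186, 43, 48, 89, 109, 137, 108, 107, 108, 110, 109, 179, 199, 200]
```

```bash
python3 - <<'E'
from h import *
S=cam("scene");T=cam("top")
def low(im,p,yawdeg,offs):
    h=cv2.cvtColor(np.ascontiguousarray(im),cv2.COLOR_BGR2HSV).astype(int)
    bl=(h[...,0]>108)&(h[...,0]<125)&(h[...,1]>150)&(h[...,2]>45)
    y=np.radians(yawdeg);X=np.array([np.cos(y),np.sin(y)]);Y=np.array([-X[1],X[0]])
    for yy in offs:
        a=p-.038*X+yy/1000*Y;zz=np.linspace(-.02,.14,321)
        pr=np.array([proj(S,[*a,z]) for z in zz])
        val=[bl[int(round(v)),int(round(u))] for u,v in pr]
        k=np.where(val)[0]; print(yy,"blue z from",zz[k].min().round(4),"to",zz[k].max().round(4))
print("start");low(cv2.imread("pics/scene0.png"),np.array([.4645,-.2468]),-7.3,(-80,-50,-30,0,30,50,80))
im=ctrl.capture("scene")[:,:,::-1];cv2.imwrite("pics/s7.png",im)
print("now");low(im,ctrl.state()["tcp_pos"][:2],7.85,(-30,-20,-10,0,10,20,30))
# handle top in scene: white pixels near expected handle column
h=cv2.cvtColor(np.ascontiguousarray(im),cv2.COLOR_BGR2HSV).astype(int)
p=ctrl.state()["tcp_pos"][:2]
for z in(.107,.115,.121,.127):print(z,proj(S,[*p,z]).round(1))
print(h[205:250,[218,221,224,227,230]][...,2].T.tolist())
E
```

```text
start
-80 blue z from 0.006 to 0.034
-50 blue z from 0.0055 to 0.1025
-30 blue z from 0.0075 to 0.0565
0 blue z from 0.005 to 0.1015
30 blue z from 0.0055 to 0.1025
50 blue z from 0.007 to 0.0895
80 blue z from 0.0085 to 0.0505
now
-30 blue z from 0.0245 to 0.0695
-20 blue z from 0.0245 to 0.0695
-10 blue z from 0.0245 to 0.1
0 blue z from 0.0245 to 0.07
10 blue z from 0.0245 to 0.0605
20 blue z from 0.0245 to 0.053
30 blue z from 0.0245 to 0.053
0.107 [230.3 221.7]
0.115 [229.9 218.8]
0.121 [229.7 216.6]
0.127 [229.4 214.4]
[[32, 28, 25, 24, 24, 22, 21, 22, 17, 20, 17, 17, 20, 23, 43, 76, 104, 113, 114, 112, 109, 109, 107, 108, 107, 105, 105, 104, 104, 104, 102, 102, 101, 104, 116, 137, 158, 160, 151, 123, 94, 106, 109, 108, 105], [18, 19, 21, 24, 23, 16, 17, 15, 17, 14, 17, 20, 14, 21, 40, 82, 124, 146, 147, 141, 132, 124, 110, 102, 98, 94, 98, 99, 101, 100, 101, 100, 99, 105, 111, 123, 122, 98, 84, 78, 81, 93, 102, 108, 107], [18, 20, 18, 20, 21, 28, 47, 69, 76, 54, 30, 16, 17, 20, 23, 27, 34, 49, 57, 67, 71, 66, 59, 40, 50, 66, 82, 93, 96, 94, 92, 96, 99, 101, 95, 91, 85, 80, 83, 89, 90, 98, 120, 135, 119], [17, 16, 20, 19, 21, 26, 43, 73, 88, 79, 46, 23, 20, 22, 21, 21, 19, 19, 21, 23, 19, 22, 22, 21, 20, 27, 48, 79, 103, 114, 117, 120, 126, 131, 119, 107, 103, 98, 105, 115, 117, 119, 131, 140, 129], [16, 18, 19, 23, 21, 23, 23, 20, 18, 18, 24, 29, 35, 35, 41, 54, 65, 76, 76, 75, 72, 65, 61, 59, 55, 56, 59, 78, 104, 127, 140, 146, 147, 147, 145, 146, 144, 138, 132, 123, 119, 116, 122, 141, 147]]
```

The carrier is level and hasn't slipped. Resistance vanished about 5 mm below the nose-rest height, so the clips have passed the ridges. I'll lower the rest of the way gently.

```bash
python3 -m jog '[[1,[0,0,-0.2],0],[1,[0,0,0],0]]'; python3 -m jog '[[1,[0,0,-0.2],0],[1,[0,0,0],0]]'; python3 -m jog '[[1,[0,0,-0.1],0],[1,[0,0,0],0]]'
```

```text
clock: 20.42
tcp_pos: [0.4862, 0.2076, 0.0804]
orientation: [2.064, 2.368, 0.001]
force: [-1.7, -4.7, 10.8]
width: 0.179
grip_force: 70.9
clock: 20.68
tcp_pos: [0.4869, 0.2072, 0.0796]
orientation: [2.063, 2.366, 0.003]
force: [-4.4, -11.0, 27.7]
width: 0.178
grip_force: 73.5
clock: 20.92
tcp_pos: [0.4871, 0.207, 0.0791]
orientation: [2.062, 2.365, 0.003]
force: [-6.7, -14.1, 38.7]
width: 0.182
grip_force: 75.0
```

Contact came at TCP z≈0.0805, earlier than expected, so I'm relieving it and measuring before doing anything else.

```bash
python3 -m jog '[[1,[0,0,0.5],0],[1,[0,0,0],0],[1,[0,0,0],0]]'; python3 - <<'E'
from h import *
S=cam("scene");T=cam("top");W=cam("wrist")
s=ctrl.state();print(s["tcp_pos"],s["force"],s["ft_torque"])
Q=R.from_rotvec(s["orientation"]).as_matrix();p=s["tcp_pos"];print("z axis",Q[:,2].round(4))
w=ctrl.capture("wrist")[:,:,::-1].copy();t=ctrl.capture("top")[:,:,::-1].copy();sc=ctrl.capture("scene")[:,:,::-1].copy()
for n,i in(("w",w),("t",t),("s",sc)):cv2.imwrite(f"pics/{n}8.png",i)
y=np.radians(7.85);X=np.array([np.cos(y),np.sin(y)]);Y=np.array([-X[1],X[0]])
h=cv2.cvtColor(w,cv2.COLOR_BGR2HSV).astype(int)
bl=(h[...,0]>105)&(h[...,0]<125)&(h[...,1]>150)&(h[...,2]>50)
v=np.where(bl[:,318])[0];print("blue col318 rows",v.min(),[round(float((onz(W,(318,v.min()),z)[:2]-p[:2])@Y)*1000,1) for z in(.0465,.0525)])
r=v.min()+8; b=np.where(bl[r])[0];print("far rim width mm by z",[(z,round(np.linalg.norm(onz(W,(b.max()+.5,r),z)-onz(W,(b.min()-.5,r),z))*1000,2)) for z in(.0465,.0495,.0525,.0555)])
for rr in(120,150,180,210,240):
    b=np.where(bl[rr])[0];print(rr,b.min(),b.max(),"w@.0525",round(np.linalg.norm(onz(W,(b.max()+.5,rr),.0525)-onz(W,(b.min()-.5,rr),.0525))*1000,2),"y",round(float((onz(W,(318,rr),.0525)[:2]-p[:2])@Y)*1000))
# same on earlier lift-time wrist image (w3 before grasp excluded): s4 crop offset (120,100), TCP z .1697
h4=cv2.cvtColor(cv2.imread("pics/s4.png")[:,:400],cv2.COLOR_BGR2HSV).astype(int)
b4=(h4[...,0]>105)&(h4[...,0]<125)&(h4[...,1]>150)&(h4[...,2]>50)
for rr in(120,150,180,210,240):
    b=np.where(b4[rr-100])[0]+120;print("lift",rr,b.min(),b.max())
E
```

```text
clock: 21.3
tcp_pos: [0.4859, 0.2077, 0.0812]
orientation: [-2.064, -2.368, 0.0]
force: [0.3, 0.1, -3.7]
width: 0.179
grip_force: 68.8
[0.4858598  0.20774802 0.0812456 ] [ 0.25357035  0.08743893 -3.65308239] [-0.07243987 -0.20349919  0.04015244]
z axis [-3.e-04 -1.e-04 -1.e+00]
blue col318 rows 70 [93.0, 92.4]
far rim width mm by z [(0.0465, np.float64(75.25)), (0.0495, np.float64(73.98)), (0.0525, np.float64(72.71)), (0.0555, np.float64(71.45))]
120 227 409 w@.0525 74.04 y 74
150 229 408 w@.0525 74.38 y 62
180 231 406 w@.0525 74.32 y 49
210 233 404 w@.0525 74.26 y 36
240 234 403 w@.0525 75.07 y 23
lift 120 225 411
lift 150 227 409
lift 180 229 407
lift 210 231 405
lift 240 233 403
```

```bash
cat > tilt.py <<'E'
from h import *
def ft(path,off=(0,0),crop=None):
    W=cam("wrist");p=ctrl.state()["tcp_pos"];y=np.radians(7.85);Y=np.array([-np.sin(y),np.cos(y)])
    im=cv2.imread(path) if isinstance(path,str) else path
    if crop:im=im[:,:crop]
    h=cv2.cvtColor(im,cv2.COLOR_BGR2HSV).astype(int)
    bl=(h[...,0]>105)&(h[...,0]<125)&(h[...,1]>150)&(h[...,2]>50)
    yy=[];zz=[]
    for r in range(110,245,3):
        b=np.where(bl[r-off[1]])[0]+off[0]
        if len(b)<20:continue
        f=lambda z:np.linalg.norm(onz(W,(b.max()+.5,r),z)-onz(W,(b.min()-.5,r),z))-.0755
        from scipy.optimize import brentq
        z=brentq(f,-.1,.09);zz.append(z-p[2]);yy.append((onz(W,(318,r),z)[:2]-p[:2])@Y)
    k=np.polyfit(yy,zz,1);rs=np.std(zz-np.polyval(k,yy));return "slope deg %.2f z@0 %.1f z@60 %.1f mm rms %.1f"%(np.degrees(np.arctan(k[0])),k[1]*1e3,np.polyval(k,.06)*1e3,rs*1e3)
E
python3 - <<'E'
from tilt import *
print("lift",ft("pics/s4.png",(120,100),400));print("now",ft("pics/w8.png"))
T=cam("top")
for n in("top3","t8"):
    h=cv2.cvtColor(cv2.imread(f"pics/{n}.png"),cv2.COLOR_BGR2HSV).astype(int)
    m=(h[...,1]<70)&(h[...,2]>165);
    print(n,[b for b in blobs(m,150)[0] if b[0]<900])
    bl=(h[...,0]>105)&(h[...,0]<125)&(h[...,1]>150)&(h[...,2]>50)
    print([b for b in blobs(bl,300)[0]])
E
```

```text
lift slope deg -0.32 z@0 -28.6 z@60 -28.9 mm rms 0.5
now slope deg -2.20 z@0 -29.6 z@60 -31.9 mm rms 0.4
top3 [(np.int32(156), (np.int32(314), np.int32(0), np.int32(58), np.int32(11)), array([335.9,   2.9])), (np.int32(657), (np.int32(233), np.int32(45), np.int32(44), np.int32(21)), array([253.6,  55.2])), (np.int32(741), (np.int32(154), np.int32(51), np.int32(44), np.int32(23)), array([176.4,  62.7])), (np.int32(683), (np.int32(536), np.int32(189), np.int32(40), np.int32(28)), array([555.3, 203.5])), (np.int32(392), (np.int32(288), np.int32(225), np.int32(26), np.int32(20)), array([300.5, 234.5])), (np.int32(464), (np.int32(182), np.int32(285), np.int32(80), np.int32(31)), array([217.4, 302. ])), (np.int32(296), (np.int32(517), np.int32(321), np.int32(18), np.int32(23)), array([525.7, 332.9])), (np.int32(566), (np.int32(540), np.int32(337), np.int32(66), np.int32(18)), array([567.5, 345.8])), (np.int32(228), (np.int32(514), np.int32(345), np.int32(24), np.int32(13)), array([525.7, 351. ])), (np.int32(694), (np.int32(288), np.int32(356), np.int32(36), np.int32(27)), array([304.7, 369
[... 1006 characters left out ...]
, (np.int32(154), (np.int32(517), np.int32(324), np.int32(17), np.int32(19)), array([526. , 334.9])), (np.int32(337), (np.int32(0), np.int32(329), np.int32(7), np.int32(77)), array([  1.9, 371.3])), (np.int32(815), (np.int32(413), np.int32(336), np.int32(50), np.int32(25)), array([435.1, 347.8])), (np.int32(378), (np.int32(363), np.int32(342), np.int32(48), np.int32(28)), array([391.5, 356.3])), (np.int32(207), (np.int32(314), np.int32(356), np.int32(25), np.int32(22)), array([326.7, 367.3])), (np.int32(233), (np.int32(417), np.int32(361), np.int32(31), np.int32(24)), array([429.1, 370.1]))]
[(np.int32(1340), (np.int32(204), np.int32(248), np.int32(57), np.int32(53)), array([230.7, 276.9]))]
```

The wrist-view fit shows the carrier has pitched about 2° in the grip, bottle end down. I'll raise it slightly while watching for a latched end, then let it settle on the noses and re-grip.

```bash
python3 -m jog '[[1,[0,0,0.15],0],[1,[0,0,0],0]]';python3 -m jog '[[1,[0,0,0.15],0],[1,[0,0,0],0]]'
```

```text
clock: 21.7
tcp_pos: [0.4859, 0.2076, 0.083]
orientation: [2.064, 2.368, -0.001]
force: [1.6, -1.7, -5.3]
width: 0.178
grip_force: 68.5
clock: 21.95
tcp_pos: [0.4858, 0.2073, 0.0845]
orientation: [2.064, 2.368, -0.001]
force: [1.6, -5.2, -8.0]
width: 0.178
grip_force: 68.4
```

The pull-down while rising shows the bottle-end clip has already snapped, while the pot end is still on its nose. I'll go back down, release so it settles, and measure.

```bash
python3 -m jog '[[1,[0,0,-0.3],0],[1,[0,0,0],0],[2.5,[0,0,0],0],[3.5,[0,0,0],0],[5,[0,0,0],0],[5,[0,0,0],0],[5,[0,0,2],0],[5,[0,0,3],0],[5,[0,0,4],0],[5,[0,0,2],0],[5,[0,0,0],0],[5,[0,0,0],0]]'
python3 - <<'E'
from h import *
s=ctrl.state();p=s["tcp_pos"];print(p)
W=cam("wrist");w=ctrl.capture("wrist")[:,:,::-1].copy();cv2.imwrite("pics/w9.png",w);sc=ctrl.capture("scene")[:,:,::-1].copy();cv2.imwrite("pics/s9.png",sc)
h=cv2.cvtColor(w,cv2.COLOR_BGR2HSV).astype(int)
bl=(h[...,0]>105)&(h[...,0]<125)&(h[...,1]>150)&(h[...,2]>50)
v=np.where(bl[:,318])[0];print(v.min(),v.max())
y=np.radians(7.85);X=np.array([np.cos(y),np.sin(y)]);Y=np.array([-X[1],X[0]])
from scipy.optimize import brentq
L=[]
for r in range(v.min()+8,480,6):
    b=np.where(bl[r,200:440])[0]+200
    if len(b)<20 :continue
    try:z=brentq(lambda z:np.linalg.norm(onz(W,(b.max()+.5,r),z)-onz(W,(b.min()-.5,r),z))-.0755,-.05,.12)
    except ValueError:continue
    c=onz(W,((b.min()+b.max())/2,r),z);L.append((r,b.min(),b.max(),round((c[:2]-[.4863,.1998])@Y*1000,1),round((c[:2]-[.4863,.1998])@X*1000,1),round(z*1000,1)))
for l in L[::2]:print(*l)
A=np.array([l for l in L if 65<l[2]-l[1]]);k=np.polyfit(A[:,3],A[:,5],1);print(k)
E
```

```text
clock: 23.45
tcp_pos: [0.4856, 0.2076, 0.1908]
orientation: [-2.064, -2.368, 0.001]
force: [-0.9, 0.6, -0.7]
width: 0.585
grip_force: 0.0
[0.48558649 0.20763839 0.19076963]
85 204
93 263 375 96.5 0.6 44.6
105 263 375 88.8 0.6 47.0
117 263 374 81.2 0.2 46.8
129 264 374 73.3 0.6 46.7
141 264 374 65.5 0.6 49.1
153 264 373 57.5 0.2 49.0
165 265 373 49.3 0.6 48.8
177 266 373 41.0 0.9 48.7
189 266 372 32.5 0.6 48.5
201 267 372 23.8 0.9 48.4
213 267 372 15.7 0.9 50.9
225 267 371 6.8 0.6 50.8
237 267 371 -1.5 0.6 53.3
249 268 371 -10.6 1.0 53.2
261 268 370 -20.0 0.6 53.1
273 269 370 -29.5 1.0 53.0
285 269 370 -38.0 1.0 55.6
297 269 369 -47.7 0.6 55.5
309 270 369 -57.7 1.0 55.4
321 270 369 -66.4 1.0 58.1
351 272 368 -93.3 1.4 56.5
[-0.06558819 52.05356895]
```

The tilt is 3.7°: the bottle end is home (rim at 45.6 mm, expected 46) and the pot end is on its nose (58.5 mm). I'll press gently on the handle top with closed fingertips.

```bash
python3 -m jog '[[0,[0.15,-0.4,0],0],[0,[0,0,0],0],[0,[0,0,0],0],[0,[0,0,0],0],[0,[0,0,-2],0],[0,[0,0,-2],0],[0,[0,0,-1.8],0],[0,[0,0,-0.3],0],[0,[0,0,0],0]]' 40; python3 -m jog '[[0,[0,0,-0.3],0],[0,[0,0,0],0]]'
```

```text
clock: 24.68
tcp_pos: [0.4876, 0.2038, 0.131]
orientation: [2.064, 2.368, 0.0]
force: [0.1, 0.5, -0.0]
width: 0.0
grip_force: 0.0
clock: 24.92
tcp_pos: [0.4875, 0.2037, 0.1278]
orientation: [2.064, 2.368, 0.0]
force: [-0.4, -0.6, -0.2]
width: 0.0
grip_force: 0.0
```

```bash
python3 -m jog '[[0,[0,0,-0.2],0],[0,[0,0,0],0]]'
```

```text
clock: 25.18
tcp_pos: [0.4874, 0.2037, 0.1255]
orientation: [-2.064, -2.368, 0.0]
force: [0.1, 0.6, 0.6]
width: -0.0
grip_force: 0.0
```

```bash
python3 -m jog '[[0,[0,0,-0.2],0],[0,[0,0,0],0]]'; python3 -m jog '[[0,[0,0,-0.1],0],[0,[0,0,0],0]]'
```

```text
clock: 25.42
tcp_pos: [0.4873, 0.2037, 0.1234]
orientation: [-2.064, -2.368, 0.0]
force: [-0.6, 0.3, 0.4]
width: -0.001
grip_force: 0.0
clock: 25.68
tcp_pos: [0.4874, 0.2037, 0.1225]
orientation: [-2.064, -2.368, 0.0]
force: [-0.2, 0.0, 0.2]
width: 0.0
grip_force: 0.0
```

```bash
python3 -m jog '[[0,[0,0,-0.1],0],[0,[0,0,0],0]]'
```

```text
clock: 25.92
tcp_pos: [0.4874, 0.2037, 0.1215]
orientation: [-2.064, -2.368, 0.0]
force: [-0.1, 0.6, 1.2]
width: 0.002
grip_force: 0.0
```

Contact is about to start. From here I go in 1 mm steps.

```bash
python3 -m jog '[[0,[0,0,-0.1],0],[0,[0,0,0],0]]'; python3 -m jog '[[0,[0,0,-0.1],0],[0,[0,0,0],0]]'
```

```text
clock: 26.18
tcp_pos: [0.4874, 0.2038, 0.1206]
orientation: [-2.064, -2.368, -0.0]
force: [-0.4, 0.3, -0.5]
width: -0.001
grip_force: 0.0
clock: 26.42
tcp_pos: [0.4878, 0.2038, 0.1202]
orientation: [2.064, 2.368, 0.001]
force: [-1.5, -0.7, 7.8]
width: -0.0
grip_force: 4.3
```

```bash
python3 -m jog '[[0,[0,0,-0.1],0],[0,[0,0,0],0]]'
```

```text
clock: 26.68
tcp_pos: [0.4881, 0.2038, 0.1198]
orientation: [2.063, 2.367, 0.003]
force: [-1.5, -0.2, 16.7]
width: 0.002
grip_force: 8.2
```

```bash
python3 -m jog '[[0,[0,0,-0.05],0],[0,[0,0,0],0]]'; python3 - <<'E'
from h import *
s=ctrl.state();print(s["tcp_pos"],s["force"],s["ft_torque"])
S=cam("scene")
# end rims in scene: pot lid centroid as tilt/motion tell-tale
a=cv2.imread("pics/s9.png").astype(int);b=ctrl.capture("scene")[:,:,::-1].astype(int);cv2.imwrite("pics/s10.png",b)
for im in(a,b):
    h=cv2.cvtColor(im.astype(np.uint8),cv2.COLOR_BGR2HSV);m=(h[...,1]<40)&(h[...,2]>190);m[:,:240]=0;m[:,275:]=0;m[:215]=0;m[:260]&=True;m[262:]=0
    print([q for q in blobs(m,20)[0]])
E
```

```text
clock: 26.92
tcp_pos: [0.4883, 0.2037, 0.1195]
orientation: [2.063, 2.367, 0.003]
force: [-1.8, -4.0, 20.4]
width: -0.0
grip_force: 9.9
[0.48829901 0.20366773 0.11954013] [-1.7836369  -3.99944408 20.43328506] [-0.63686769  0.54843392 -0.00566123]
[(np.int32(609), (np.int32(240), np.int32(215), np.int32(31), np.int32(25)), array([254.2, 225.4])), (np.int32(22), (np.int32(268), np.int32(253), np.int32(7), np.int32(6)), array([271. , 255.5]))]
[(np.int32(617), (np.int32(240), np.int32(215), np.int32(31), np.int32(25)), array([254.2, 225.5])), (np.int32(20), (np.int32(268), np.int32(253), np.int32(7), np.int32(6)), array([271.2, 255.6]))][ WARN:0@0.691] global loadsave.cpp:1063 imwrite_ Unsupported depth image for selected encoder is fallbacked to CV_8U.
```

The push at the handle doesn't free the pot end: 20 N moves nothing, so the tilted carrier is jammed. I'll press its own end instead, with the open fingers straddling the pot and bearing on the two side-wall tops of the pot pocket.

```bash
python3 -m jog '[[0,[0,0,1],0],[0,[0,0,3],0],[3,[0,0,4],0],[7,[0.4,-3.6,0],0],[7,[0.4,-3.6,0],0],[7,[0,0,0],0],[7,[0,0,0],0],[7,[0,0,0],0],[7,[0,0,0],0]]'
python3 - <<'E'
from h import *
s=ctrl.state();p=s["tcp_pos"];print(p,s["width"]*85.4)
W=cam("wrist");w=ctrl.capture("wrist")[:,:,::-1].copy();cv2.imwrite("pics/w11.png",w)
h=cv2.cvtColor(w,cv2.COLOR_BGR2HSV).astype(int)
bl=(h[...,0]>105)&(h[...,0]<125)&(h[...,1]>150)&(h[...,2]>50)
y=np.radians(7.85);X=np.array([np.cos(y),np.sin(y)]);Y=np.array([-X[1],X[0]])
for r in range(60,400,30):
    b=np.where(bl[r,200:440])[0]+200
    if len(b)>20:
        zy=.052; print(r,b.min(),b.max(),[(((onz(W,(u,r),zy)[:2]-p[:2])@X)*1e3).round(1) for u in (b.min(),b.max())],((onz(W,(318,r),zy)[:2]-p[:2])@Y*1e3).round(1))
E
```

```text
clock: 28.1
tcp_pos: [0.4953, 0.1324, 0.1981]
orientation: [-2.063, -2.369, 0.0]
force: [0.3, 0.0, -0.1]
width: 0.82
grip_force: 0.0
[0.49533969 0.13236051 0.19805437] 70.01147598788364
60 264 377 [np.float64(-35.8), np.float64(38.0)] 109.0
90 265 376 [np.float64(-35.8), np.float64(38.2)] 90.5
120 266 375 [np.float64(-35.8), np.float64(38.3)] 71.3
150 267 374 [np.float64(-35.9), np.float64(38.5)] 51.3
180 268 374 [np.float64(-35.9), np.float64(39.3)] 30.4
210 269 373 [np.float64(-36.0), np.float64(39.5)] 8.5
240 270 372 [np.float64(-36.1), np.float64(39.7)] -14.3
```

```bash
python3 -m jog '[[6.8,[0.15,0,0],0],[6.8,[0,0,-3],0],[6.8,[0,0,-4],0],[6.8,[0,0,-4],0],[6.8,[0,0,-2],0],[6.8,[0,0,-0.6],0],[6.8,[0,0,0],0]]'; python3 -m jog '[[6.8,[0,0,-0.3],0],[6.8,[0,0,0],0]]'
```

```text
clock: 29.02
tcp_pos: [0.4971, 0.1318, 0.0624]
orientation: [2.064, 2.368, 0.0]
force: [-0.1, 0.1, -0.1]
width: 0.798
grip_force: 0.0
clock: 29.28
tcp_pos: [0.4972, 0.1317, 0.0595]
orientation: [2.064, 2.368, 0.001]
force: [0.3, 0.4, -0.6]
width: 0.795
grip_force: 0.0
```

```bash
python3 -m jog '[[6.8,[0,0,-0.2],0],[6.8,[0,0,0],0]]'
```

```text
clock: 29.52
tcp_pos: [0.4969, 0.1317, 0.0571]
orientation: [2.064, 2.368, -0.0]
force: [0.5, -0.9, 0.2]
width: 0.8
grip_force: 0.0
```

```bash
python3 -m jog '[[6.8,[0,0,-0.2],0],[6.8,[0,0,0],0]]'
```

```text
clock: 29.78
tcp_pos: [0.4968, 0.1317, 0.055]
orientation: [-2.064, -2.368, 0.0]
force: [-0.6, -0.3, -1.0]
width: 0.793
grip_force: 0.0
```

```bash
python3 -m jog '[[6.8,[0,0,-0.2],0],[6.8,[0,0,0],0]]'
```

```text
clock: 30.02
tcp_pos: [0.4968, 0.1317, 0.0529]
orientation: [-2.064, -2.368, 0.0]
force: [0.9, -0.8, 0.9]
width: 0.798
grip_force: 0.0
```

```bash
python3 -m jog '[[6.8,[0,0,-0.1],0],[6.8,[0,0,0],0]]'
```

```text
clock: 30.28
tcp_pos: [0.4969, 0.1317, 0.052]
orientation: [-2.064, -2.368, 0.0]
force: [0.9, -0.1, -0.2]
width: 0.797
grip_force: 0.0
```

```bash
python3 -m jog '[[6.8,[0,0,-0.1],0],[6.8,[0,0,0],0]]'
```

```text
clock: 30.52
tcp_pos: [0.4969, 0.1317, 0.051]
orientation: [-2.064, -2.368, 0.0]
force: [-0.3, -0.4, 0.2]
width: 0.797
grip_force: 0.0
```

```bash
python3 -m jog '[[6.8,[0,0,-0.1],0],[6.8,[0,0,-0.1],0],[6.8,[0,0,0],0]]'
```

```text
clock: 30.9
tcp_pos: [0.4969, 0.1317, 0.049]
orientation: [-2.064, -2.368, 0.0]
force: [-1.1, -1.0, -0.7]
width: 0.793
grip_force: 0.0
```

```bash
python3 -m jog '[[6.8,[0,0,-0.1],0],[6.8,[0,0,0],0]]'
```

```text
clock: 31.15
tcp_pos: [0.4971, 0.1317, 0.0484]
orientation: [2.064, 2.368, 0.001]
force: [-1.2, 0.2, 5.7]
width: 0.796
grip_force: 2.5
```

```bash
python3 -m jog '[[6.8,[0,0,-0.1],0],[6.8,[0,0,0],0]]'
```

```text
clock: 31.4
tcp_pos: [0.4974, 0.1317, 0.0476]
orientation: [2.063, 2.368, 0.001]
force: [-0.7, -0.7, 8.2]
width: 0.798
grip_force: 4.2
```

Contact is at 0.0485, as predicted, and it yields as a nose should. I'll keep stepping.

```bash
python3 -m jog '[[6.8,[0,0,-0.1],0],[6.8,[0,0,0],0]]'
```

```text
clock: 31.65
tcp_pos: [0.4974, 0.1316, 0.0465]
orientation: [2.063, 2.367, 0.001]
force: [-0.5, -2.0, 5.5]
width: 0.798
grip_force: 2.8
```

```bash
python3 -m jog '[[6.8,[0,0,-0.1],0],[6.8,[0,0,0],0]]'
```

```text
clock: 31.9
tcp_pos: [0.4973, 0.1315, 0.0453]
orientation: [2.064, 2.367, 0.0]
force: [1.0, -1.8, 3.9]
width: 0.794
grip_force: 1.6
```

```bash
python3 -m jog '[[6.8,[0,0,-0.1],0],[6.8,[0,0,0],0]]'
```

```text
clock: 32.15
tcp_pos: [0.4967, 0.1318, 0.0439]
orientation: [-2.064, -2.368, 0.0]
force: [-0.0, -0.0, 0.9]
width: 0.797
grip_force: 0.2
```

```bash
python3 -m jog '[[6.8,[0,0,-0.1],0],[6.8,[0,0,0],0]]'
```

```text
clock: 32.4
tcp_pos: [0.4967, 0.1318, 0.0429]
orientation: [-2.064, -2.368, 0.0]
force: [-0.0, -0.6, -0.5]
width: 0.796
grip_force: 0.0
```

The resistance has vanished, so the clip snapped. I'll withdraw straight up and measure.

```bash
python3 -m jog '[[6.8,[0,0,1],0],[6.8,[0,0,4],0],[6.8,[0,0,5],0],[6.8,[0,0,4],0],[6.8,[-0.5,3.5,1],0],[6.8,[-0.5,3.5,0],0],[6.8,[0,0,0],0],[6.8,[0,0,0],0]]'
cat > chk.py <<'E'
from h import *
import sys
s=ctrl.state();p=s["tcp_pos"];print(p,s["clock"])
W=cam("wrist");w=ctrl.capture("wrist")[:,:,::-1].copy();cv2.imwrite(f"pics/w{sys.argv[1]}.png",w);cv2.imwrite(f"pics/s{sys.argv[1]}.png",ctrl.capture("scene")[:,:,::-1])
h=cv2.cvtColor(w,cv2.COLOR_BGR2HSV).astype(int)
bl=(h[...,0]>105)&(h[...,0]<125)&(h[...,1]>150)&(h[...,2]>50)
v=np.where(bl[:,318])[0]
y=np.radians(7.85);X=np.array([np.cos(y),np.sin(y)]);Y=np.array([-X[1],X[0]])
from scipy.optimize import brentq
L=[]
for r in range(v.min()+14,400,3):
    b=np.where(bl[r,200:440])[0]+200
    if len(b)<20 :continue
    try:z=brentq(lambda z:np.linalg.norm(onz(W,(b.max()+.5,r),z)-onz(W,(b.min()-.5,r),z))-.0755,-.05,.12)
    except ValueError:continue
    c=onz(W,((b.min()+b.max())/2,r),z);L.append(((c[:2]-[.4863,.1998])@Y*1e3,(c[:2]-[.4863,.1998])@X*1e3,z*1e3))
A=np.array(L);k=np.polyfit(A[:,0],A[:,2],1)
ang=np.degrees(np.arctan(np.polyfit(A[:,0],A[:,1],1)[0]))
print("rim z at +98/0/-98:",[np.polyval(k,q).round(1) for q in(98,0,-98)],"X mean",A[:,1].mean().round(1),"dyaw",ang.round(2),"n",len(A),"Yrange",A[:,0].min().round(),A[:,0].max().round())
org=(h[...,0]<18)&(h[...,1]>150)&(h[...,2]>175);print("cap",[b for b in blobs(org,200)[0]])
E
python3 chk.py 12
```

```text
clock: 33.4
tcp_pos: [0.4869, 0.2015, 0.1934]
orientation: [2.064, 2.369, 0.0]
force: [0.2, -0.3, 0.3]
width: 0.799
grip_force: 0.0
[0.48686766 0.20146865 0.1934035 ] 33.4
rim z at +98/0/-98: [np.float64(45.4), np.float64(45.6), np.float64(45.7)] X mean 1.3 dyaw -0.38 n 77 Yrange -93.0 92.0
cap [(np.int32(1372), (np.int32(297), np.int32(113), np.int32(45), np.int32(48)), array([321.1, 134.2])), (np.int32(205), (np.int32(225), np.int32(347), np.int32(8), np.int32(41)), array([229.1, 368.8]))]
```

```bash
python3 -m jog '[[6.8,[0,0,4],0],[6.8,[0,0,4],0],[6.8,[0,0,0],0]]'; python3 - <<'E'
from h import *
T=cam("top");W=cam("wrist");w=ctrl.capture("wrist")[:,:,::-1].copy();sc=ctrl.capture("scene")[:,:,::-1].copy();S=cam("scene")
y=np.radians(7.85);X=np.array([np.cos(y),np.sin(y)]);Y=np.array([-X[1],X[0]]);d=np.array([.4863,.1998])
h=cv2.cvtColor(w,cv2.COLOR_BGR2HSV).astype(int)
for A,B,C in blobs((h[...,0]<18)&(h[...,1]>150)&(h[...,2]>175),200)[0]:
    q=onz(W,C,.108)[:2]-d;print("orange",A,C,"carrier frame",(q@X*1e3).round(1),(q@Y*1e3).round(1))
for nm,im in(("s0",cv2.imread("pics/scene0.png")),("now",sc)):
    g=cv2.cvtColor(im,cv2.COLOR_BGR2HSV).astype(int);H,A_,V=g[...,0],g[...,1],g[...,2]
    r=((H<6)|(H>174))&(A_>150)&(V>90);r[:,:255]=0;r[:,320:]=0
    ye=(H>18)&(H<32)&(A_>150)&(V>120);ta=(H>12)&(H<26)&(A_>90)&(V>110);ta[:,:295]=0;ta[:,345:]=0;ta[:245]=0;ta[290:]=0
    print(nm,"marker",[b[2] for b in blobs(r,20)[0]],"yellow",[b[2] for b in blobs(ye,60)[0]],"tape",[(b[0],b[2]) for b in blobs(ta,80)[0]])
    wl=(A_<45)&(V>170);wl[:200]=0;wl[265:]=0;wl[:,:238]=0;wl[:,275:]=0
    if nm=="now":print([b for b in blobs(wl,60)[0]],"pot lid expected",proj(S,[*(d+.0013*X+(-.060)*Y),.077]).round(1), "cap expected",proj(S,[*(d+.064*Y),.108]).round(1),[b for b in blobs((H<18)&(A_>150)&(V>60)&(np.arange(640)<240)&(np.arange(480)[:,None]>170),60)[0]])
E
```

```text
clock: 33.88
tcp_pos: [0.4881, 0.2013, 0.2756]
orientation: [2.064, 2.365, 0.005]
force: [0.0, -0.0, -0.2]
width: 0.795
grip_force: 0.0
orange 932 [315.2 129.5] carrier frame 0.4 65.4
s0 marker [array([270.2, 291.9])] yellow [array([277.4, 220.9])] tape [(np.int32(346), array([319.3, 267.8]))]
now marker [array([270.3, 292.1])] yellow [array([277.4, 220.8])] tape [(np.int32(374), array([318. , 268.6]))]
[(np.int32(1235), (np.int32(238), np.int32(200), np.int32(37), np.int32(44)), array([254.8, 219.4]))] pot lid expected [255.4 238.9] cap expected [211.  216.4] [(np.int32(410), (np.int32(205), np.int32(214), np.int32(17), np.int32(32)), array([213.3, 230.1]))]
```

The carrier is level and at home height at both ends. The bottle stands in its pocket and the bystanders are unmoved, so I'm handing in.

```bash
python3 -c "
from plant import ctrl
print(ctrl.hand_in())"
```

```text
the job is handed in; nothing more can be done
None
```

The job is handed in at about 34 s, within the 62 s limit: the bottle is in the empty pocket and the carrier sits level and home under both clips, but the clips did not snap together — one try pressed the carrier down with about 39 N, over the gentle push asked for, and the pot end was pushed home separately on its side walls; the bystanders did not move measurably.

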